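# Glue up a sculpture base on the sprung plate

## Robot

A 7-joint arm with a two-finger parallel gripper is mounted at the origin on the work surface. World frame = base frame: x ahead of the robot, y to its left, z up, the work surface at z = 0. Lengths are in m, angles in degrees, forces in N, time in s.
With the tool pointing down it reaches from about 0.4 to 0.9 m from the base axis. Payload 5.6 kg.
Tool frame: the origin (TCP) lies midway between the tips of the shut fingers; the grasp point (between the pads) lies 19 mm behind it; z points along the fingers, y is the line along which they close (so a half turn about z gives the same grasp; the last joint's range is limited). The gripper opens to 92 mm and grips with 3 to 60 N. Pads are 20 mm wide; open, the fingers measure 128 mm over their backs; the gripper's body (75 mm by 189 mm) begins 69 mm behind the grasp point.
Start: joints at [-67.036, 26.786, -0.665, 91.828, 0.344, 61.387, -3.226], TCP at [0.279, 0.587, 0.178] pointing down, gripper open.
Joint ranges: [-144.91, 144.91], [-17.63, 115.5], [-89.93, 88.59], [15.96, 139.68], [-74.01, 254.01], [8.47, 105.57], [-167.45, 167.45]. Speed limits (degrees/s): [147.25, 147.25, 180, 180, 180, 180, 180].

## Interface

Orientations are given as [roll, pitch, yaw] about the fixed x, y, z axes, in that order (R = Rz(yaw) Ry(pitch) Rx(roll)).
In Python, from rig import telemetry, vision, ticket gives the robot as it stands.
- The arm moves only by the tool apply_moves, never from a script. Its argument "commands" is one flat list of numbers, 5 for each row, row after row: the shift along the tool's x, y, z in m, then the turn about the tool's z in degrees, then the finger opening in m, from 0 to 0.0919. In form: [x, y, z, yaw, gripper, x, y, z, yaw, gripper, ...]. A call has exactly 5 rows; each row shifts and turns the commanded pose from where the row before left it, along the tool's axes as they then stand; what a row does not reach is not made up. A row lasts 1/10 s, in which the tool goes at most 50 mm and 8.59 degrees, less where a joint would pass 70% of its speed; a pose out of reach is approached as far as the arm can. A call is refused whole if a number of a shift passes 0.05 or a number of a turn 8.59, either way. A call with a gripper value outside its range is refused whole. The fingers move at their own pace and stop on an object; "squeeze" is the grip in N (left out, the last holds). Time passes only in rows, so rows that do not move let the fingers close, or fill a call up. It gives the time, the measured TCP pose, the force, the opening and the grip force at its end, in the units of the state.
- telemetry.get_state(): the state, without advancing time (a new reading comes with each control period).
- vision.get_image(name): name is "side" or "top" or "wrist"; returns (picture, depth): 480x640x3 uint8, blue, green, red; 480x640 float32, m along the optical axis (not along the pixel's ray), 0 where there is no reading.
- vision.camera_params(name): a dict with "vertical_fov" (degrees; the focal length in pixels is half the picture's height over the tangent of half this angle, whatever the lens; pixels are square), "cx", "cy" (the principal point, pixels), "D" ([k1, k2, p1, p2, k3] as OpenCV has them; the pictures are not rectified), "rvec" (rotation vector, rad) and "tvec" (3), from world to camera coordinates, as OpenCV has them. Camera axes: x right, y down, z forward; pixel columns grow to the right and rows downward; lengths in m; the calibration is good to about 2 mm. A picture is of the moment at which its call begins: read the wrist's pose just before it. camera_params takes no time and is no camera call; for the wrist camera it gives the pose at the moment of the call.
- ticket.job_done(): hands the job in; it is judged then, once.
The state is a dict: "clock": time; "joints": joint angles; "qvel": joint speeds; "joint_efforts": joint torques, N m; "position": TCP position; "orientation": TCP orientation; "wrist_force": force on the tool from outside, world axes, zero at the start; "ft_torque": the same for the moment, N m; "width": finger opening in m; "grasp_force": force on a finger pad.
Only numpy, scipy, OpenCV 4.12 (cv2) and the standard library are available. Lean on these libraries where they do the work, as an engineer would, in place of code of your own. Each camera call takes 0.05 s, during which the arm holds its last target. There are 200 camera calls.

## Task

Build up the little sculpture base for gluing: lay the black rubber disc in the centre of the yellow sprung plate, then take the wooden disc from its sloping rest and lay it flat and centred on the rubber, setting each down gently rather than dropping it. Let go, then bed the two together by pressing straight down on the wood with a steady push of about 12 N for a good second - never more than 25 N - and then slide the copper wire coil up off its post and set it gently, centred, on the wood as the weight. Leave the other things on the bench where they are.

Things in the scene. Friction and masses are not known exactly. Their poses are not given: they have to be found in the camera images.
- stand: Fixed gluing stand: dark round steel foot, 110 mm across, carrying a yellow round plate, 92 mm across and 8 mm thick, on a coil spring. Origin: on the bench under the plate's centre; z up. The plate's top is 45 mm above the origin when unloaded; under load the plate sinks straight down by some millimetres (up to 14 mm, where it hits its stop).
- rubber: Black rubber disc, 58 mm across, 18 mm thick, about 55 g, at first flat on the bench. Origin: centre of its underside; z along its axis, to its upper face.
- wood: Pale wooden disc, 58 mm across, 18 mm thick, about 45 g, at first lying on the sloping rest. Origin: centre of its underside; z along its axis, away from the rest's board (tilted 30 degrees from vertical at first).
- rest: Fixed sloping wooden rest: blue board 104 mm (up the slope) by 100 mm, rising at 30 degrees, the middle of its face 46 mm above the origin. Origin: on the bench under that middle; own +x points uphill (at yaw 0 the face looks to -x). At its lower end a stop 36 mm wide and 13 mm high off the board holds the disc's lower edge; nothing stands beside the disc.
- post: Fixed post: dark round steel foot 100 mm across and 8 mm thick, a white shoulder 36 mm across up to 30 mm height, then a bright steel post 22 mm across up to 70 mm height. Origin: on the bench on the post's axis; z up.
- coil: Coil of copper wire (rigid ring), 60 mm outside, 26 mm hole, 26 mm high, about 0.35 kg, at first round the post and resting on its white shoulder (its underside 30 mm above the bench). Origin: centre of its underside; z along its axis, up.
- bowl: Bystander, to be left alone: white ceramic bowl, 124 mm across, 55 mm high. Origin: centre of its underside.
- glue: Bystander, to be left alone: white bottle with an orange cap, 52 mm across, 130 mm high. Origin: centre of its underside.
- cap: Bystander, to be left alone: small green screw cap, 34 mm across, 12 mm high. Origin: centre of its underside.
- brush: Bystander, to be left alone: brush, lying flat. Origin: centre of its underside.
- clamp: Bystander, to be left alone: small yellow and black hand clamp, 75 by 45 mm, 14 mm high. Origin: centre of its underside.
- hammer: Bystander, to be left alone: hammer, lying flat. Origin: centre of its underside.
Things that resemble listed ones, but are neither listed nor needed, are in the scene too. What is shaped like the wood but red or turquoise is not meant.

How it is judged:
By the outcome, as a careful person would: the job done as asked, in the order asked, and still so for the second after the job is handed in, with the robot touching nothing.
It also fails if it takes over 67 s, if anything falls off the work surface, if the arm or the gripper's body presses on something with over 40 N, if the wrist force passes 120 N, or if a joint passes its speed limit or range.

## Working session

There is one attempt and no reset: what is moved stays moved. The work goes in short steps, Python scripts to look and compute and a tool call to move; the robot and the scene stay as the last step left them, time stands still between calls to the robot, and variables do not carry over. Pictures are saved under pics/ and viewed, at most 10 in all, crops included, and the job is handed in when it is done.

Besides the shell and the picture viewer there is one more tool, called after "Emit:" as name(argument=value, ...) on one line, values as JSON. apply_moves: Moves the arm, as the interface text tells. Its arguments: {"type":"object","properties":{"commands":{"type":"array","items":{"type":"number"}},"squeeze":{"type":"number"}},"required":["commands"]}

```bash
ls; mkdir -p pics; cat > h.py <<'E'
import numpy as np, cv2
from rig import telemetry, vision, ticket
def cam(n):
    p=vision.camera_params(n); f=240/np.tan(np.radians(p["vertical_fov"])/2)
    K=np.array([[f,0,p["cx"]],[0,f,p["cy"]],[0,0,1.]]); R=cv2.Rodrigues(np.array(p["rvec"],float))[0]
    return K,np.array(p["D"],float),R,np.array(p["tvec"],float).ravel()
def cloud(n,d,c=None):
    K,D,R,t=c or cam(n); v,u=np.mgrid[0:480,0:640]
    q=cv2.undistortPoints(np.stack([u.ravel(),v.ravel()],1).astype(np.float64)[:,None],K,D)[:,0]
    P=np.c_[q,np.ones(len(q))]*d.ravel()[:,None]
    W=(P-t)@R; W[d.ravel()<=0]=np.nan
    return W.reshape(480,640,3)
def ray(n,uv,z,c=None):
    K,D,R,t=c or cam(n)
    q=cv2.undistortPoints(np.array(uv,float).reshape(-1,1,2),K,D)[:,0]
    d=np.c_[q,np.ones(len(q))]@R; o=-R.T@t
    return o+d*((z-o[2])/d[:,2])[:,None]
E
python3 - <<'E'
from h import *
for n in("top","side"):
    i,d=vision.get_image(n); cv2.imwrite(f"pics/{n}0.png",i); np.savez(f"{n}0.npz",i=i,d=d)
    K,D,R,t=cam(n); print(n,K[0,0],-R.T@t,D)
s=telemetry.get_state(); print({k:np.round(v,3) for k,v in s.items()})
E
```

```text
pics
top 587.8743127910826 [ 0.40545706 -0.00347173  1.40250294] [0.01543868 0.         0.         0.         0.        ]
side 519.3347411476234 [ 0.19755927 -0.8504493   1.12642647] [-0.08383085  0.          0.          0.          0.        ]
{'clock': np.float64(0.1), 'joints': array([-67.037,  26.831,  -0.667,  91.875,   0.343,  61.387,  -3.225]), 'qvel': array([ 0.059, -0.165, -0.025, -0.133, -0.072,  0.106,  0.014]), 'joint_efforts': array([ 1.0000e-03, -5.2165e+01, -1.3000e-02, -2.4437e+01, -5.7000e-02,
        1.4000e-02,  0.0000e+00]), 'position': array([0.279, 0.586, 0.177]), 'orientation': array([-1.79909e+02,  4.00000e-03,  1.54572e+02]), 'wrist_force': array([ 0.415, -0.804, -0.266]), 'ft_torque': array([ 0.007, -0.017, -0.06 ]), 'grasp_force': np.float64(0.0), 'width': np.float64(0.092)}
```

View pics/top0.png

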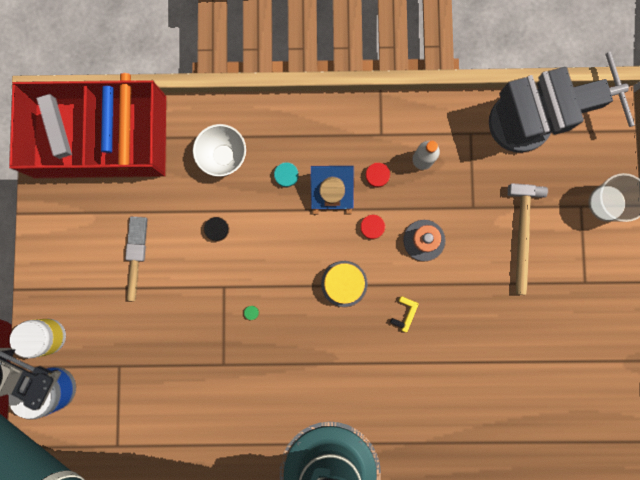

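View pics/side0.png

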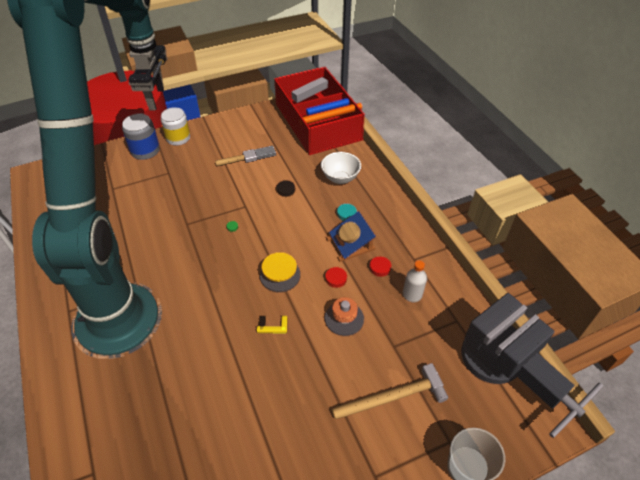

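Top view: rubber at about (216,229), stand (345,284), wood on rest (332,190), coil on post (428,239). The red lookalikes are at (377,175) and (372,227), turquoise at (287,175). The side view agrees. I'll measure these next.

```bash
cat > m.py <<'E'
from h import *
Z=np.load("top0.npz"); i,d=Z["i"],Z["d"]; W=cloud("top",d); hsv=cv2.cvtColor(i,cv2.COLOR_BGR2HSV)
def blob(lo,hi,c,r=25):
    m=cv2.inRange(hsv,lo,hi); k=np.zeros_like(m); cv2.circle(k,c,r,255,-1); m&=k
    n,l,s,ce=cv2.connectedComponentsWithStats(m); j=1+s[1:,4].argmax(); return l==j,ce[j],s[j]
for nm,lo,hi,c,z in(("rubber",(0,0,0),(180,255,60),(216,229),.018),("plate",(20,150,120),(35,255,255),(345,284),.045),
   ("wood",(8,40,80),(25,200,255),(332,190),.056),("board",(100,120,30),(125,255,255),(332,190),.046),("coil",(3,90,80),(14,255,255),(427,238),.056),
   ("red1",(0,180,80),(3,255,255),(377,175),.018),("red2",(0,180,80),(3,255,255),(372,227),.018),("turq",(80,100,80),(98,255,255),(287,175),.018)):
    m,ce,s=blob(lo,hi,c,34 if nm=="board" else 25)
    (x,y),r=cv2.minEnclosingCircle(np.argwhere(m)[:,::-1].astype(np.float32))
    print(nm,ce.round(1),s,np.round((x,y,r),1),"ray",ray("top",ce,z)[0].round(4),"cloud med",np.nanmedian(W[m],0).round(4),"zmax",np.nanmax(W[m][:,2]).round(3))
    if nm in("wood","board"):
        P=W[m]; P=P[np.isfinite(P[:,0])]; 
        for _ in range(3):
            c0=P.mean(0); n=np.linalg.svd(P-c0)[2][2]; n*=np.sign(n[2]); e=(P-c0)@n; P=P[abs(e)<.004]
        print("  normal",n.round(3),"yaw uphill",np.degrees(np.arctan2(-n[1],-n[0])).round(1),c0.round(4))
        print("  rect",cv2.minAreaRect(np.argwhere(m)[:,::-1].astype(np.float32)))
s=cv2.cvtColor(i,cv2.COLOR_BGR2HSV); print(hsv[230,216],hsv[190,332],hsv[239,415])
E
python3 m.py
```

```text
rubber [215.5 228.9] [204 218  24  23 437] [215.5 228.7  12. ] ray [0.5656 0.2635 0.018 ] cloud med [0.5654 0.2636 0.0179] zmax 0.025
plate [344.  283.1] [ 324  264   41   40 1261] [344.  283.   20.1] ray [ 0.4331 -0.0385  0.045 ] cloud med [ 0.4333 -0.0385  0.0449] zmax 0.056
wood [331.9 190.4] [320 177  25  29 545] [332.  191.5  14.8] ray [ 0.6475 -0.0135  0.056 ] cloud med [ 0.647  -0.0136  0.0613] zmax 0.084
  normal [-0.505  0.01   0.863] yaw uphill -1.2 [ 0.6457 -0.0151  0.0599]
  rect ((332.0, 191.0), (28.0, 24.0), 90.0)
board [331.4 184.6] [ 311  166   42   43 1145] [332. 187.  29.] ray [ 0.663  -0.0126  0.046 ] cloud med [ 0.6699 -0.0097  0.054 ] zmax 0.077
  normal [-0.5    0.004  0.866] yaw uphill -0.4 [ 0.6617 -0.0123  0.0496]
  rect ((331.4999694824219, 186.99998474121094), (41.99999237060547, 40.99999237060547), 90.0)
coil [435.7 232.8] [403 213  50  51 557] [427. 238.  25.] ray [ 0.5458 -0.2506  0.056 ] cloud med [ 5.629e-01 -2.704e-01  2.000e-04] zmax 0.01
red1 [377.4 174.3] [366 163  24  24 459] [377.5 174.3  12.3] ray [ 0.6921 -0.1228  0.018 ] cloud med [ 0.6926 -0.1222  0.0175] zmax 0.028
red2 [372.2 226.4] [361 215  24  24 444] [372.4 226.5  12. ] ray [ 0.5669 -0.108   0.018 ] cloud med [ 0.5673 -0.1077  0.0178] zmax 0.027
turq [285.7 174.2] [274 163  24  24 450] [286.  174.   12.2] ray [0.6952 0.0962 0.018 ] cloud med [0.6955 0.0958 0.0172] zmax 0.026
[120  13  40] [ 17 115 193] [ 10 147 206]
```

Emit:
apply_moves(commands=[0,0,0,-8.5,0.09,0,0,0,-8.5,0.09,0,0,0,-8.4,0.09,-0.015,-0.02,0,0,0.09,-0.028,-0.032,0,0,0.09])

```text
clock: 0.6
position: [0.3193, 0.5364, 0.177]
orientation: [180.0, -0.1, -179.7]
wrist_force: [0.1, -0.2, -0.2]
width: 0.0897
grasp_force: 0.0
```

Emit:
apply_moves(commands=[-0.028,-0.032,0,0,0.09,-0.028,-0.032,0,0,0.09,-0.028,-0.032,0,0,0.09,-0.028,-0.032,0,0,0.09,-0.028,-0.032,0,0,0.09])

```text
clock: 1.1
position: [0.4628, 0.3733, 0.1775]
orientation: [-180.0, -0.0, 180.0]
wrist_force: [0.1, -0.0, 0.6]
width: 0.09
grasp_force: 0.0
```

Emit:
apply_moves(commands=[-0.028,-0.032,0,0,0.09,-0.028,-0.032,0.01,0,0.09,-0.028,-0.032,0.02,0,0.09,-0.019,-0.014,0.02,0,0.09,0,0,0,0,0.09])

```text
clock: 1.6
position: [0.566, 0.2594, 0.1245]
orientation: [-179.7, -0.2, 179.6]
wrist_force: [-0.9, -0.6, -0.4]
width: 0.0901
grasp_force: 0.0
```

```bash
python3 - <<'E'
from h import *
c=cam("wrist"); s=telemetry.get_state(); i,d=vision.get_image("wrist"); cv2.imwrite("pics/w1.png",i); np.savez("w1.npz",i=i,d=d)
print(s["clock"],s["position"].round(4) if hasattr(s["position"],"round") else s["position"],s["orientation"],"cam",-c[2].T@c[3]); print(c[2].round(2))
W=cloud("wrist",d,c); m=(abs(W[...,2]-.018)<.004)&(np.hypot(W[...,0]-.5655,W[...,1]-.2635)<.05)
P=W[m]; print(m.sum(),np.nanmedian(P,0),(P.min(0)+P.max(0))/2,np.ptp(P,0))
E
```

```text
1.6 [0.566  0.2594 0.1245] [-179.7354053    -0.20313851  179.57818401] cam [0.48452177 0.26139573 0.33204554]
[[ 0.01  1.   -0.  ]
 [ 0.96 -0.01  0.29]
 [ 0.29 -0.01 -0.96]]
2703 [0.56800132 0.26457428 0.0185117 ] [0.5693634  0.26463083 0.01728676] [0.05759602 0.05634323 0.00656755]
```

View pics/w1.png

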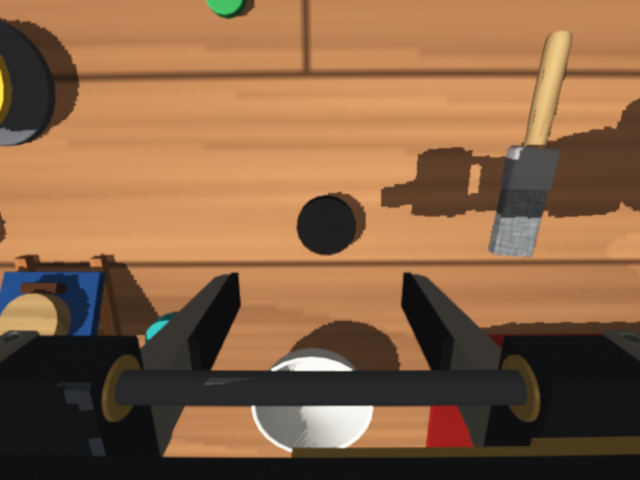

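Wrist view: the rubber disc at (327,225) lies midway between the fingers, at about (0.567, 0.264). I'll descend and grip.

Emit:
apply_moves(commands=[-0.001,0,0.03,0,0.09,0,0,0.03,0,0.09,0,0,0.03,0,0.09,0,0,0.02,0,0.09,0,0,0,0,0.09])

```text
clock: 2.15
position: [0.5628, 0.2659, 0.0156]
orientation: [-179.9, -0.3, -179.9]
wrist_force: [-0.3, -0.4, 0.3]
width: 0.0902
grasp_force: 0.0
```

Emit:
apply_moves(commands=[0,0,0.008,0,0.09,0,0,0,0,0.09,0,0,0,0,0.09,0,0,0,0,0.09,0,0,0,0,0.09])

```text
clock: 2.65
position: [0.5664, 0.2651, 0.0106]
orientation: [180.0, 0.1, 180.0]
wrist_force: [-0.4, -0.4, -0.3]
width: 0.09
grasp_force: 0.0
```

Emit:
apply_moves(commands=[-0.001,0,0.006,0,0.09,0,0,0,0,0.07,0,0,0,0,0.055,0,0,0,0,0.05,0,0,0,0,0.05], squeeze=12)

```text
clock: 3.15
position: [0.567, 0.2649, 0.0038]
orientation: [180.0, 0.0, 180.0]
wrist_force: [0.3, 0.2, 0.3]
width: 0.0602
grasp_force: 0.0
```

Emit:
apply_moves(commands=[0,0,0,0,0.05,0,0,0,0,0.05,0,0,0,0,0.05,0,0,0,0,0.05,0,0,0,0,0.05])

```text
clock: 3.65
position: [0.567, 0.2649, 0.0038]
orientation: [180.0, 0.0, 180.0]
wrist_force: [0.2, -0.3, 0.0]
width: 0.0502
grasp_force: 0.0
```

```bash
python3 - <<'E'
from h import *
i,d=vision.get_image("wrist"); cv2.imwrite("pics/w2.png",i)
E
```

```text
(no output)
```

View pics/w2.png

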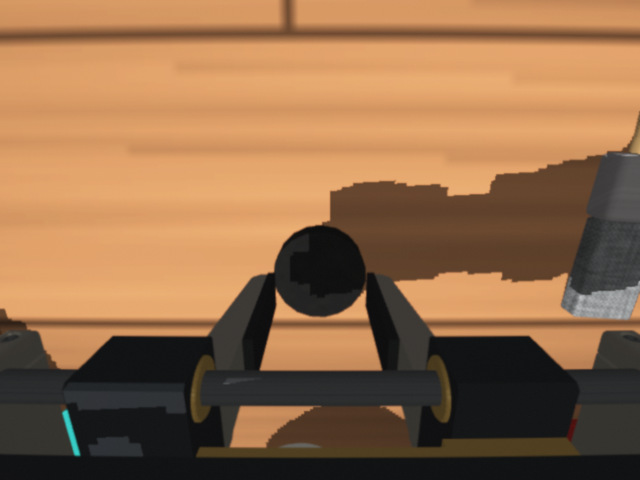

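The disc at (320,270) seems to have slipped toward -x, out of the closing pads, whose tips are at about (270,280) and (372,280). I'll measure where it is now.

```bash
python3 - <<'E'
from h import *
def go(n):
    c=cam(n); i,d=vision.get_image(n); W=cloud(n,d,c); hsv=cv2.cvtColor(i,cv2.COLOR_BGR2HSV)
    if n=="wrist":
        m=(abs(W[...,2]-.018)<.005)&(np.hypot(W[...,0]-.555,W[...,1]-.2635)<.05)&(hsv[...,2]<70)
    else: m=(abs(W[...,2]-.018)<.008)&(np.hypot(W[...,0]-.555,W[...,1]-.2635)<.05)&(hsv[...,2]<60)
    P=W[m]; print(n,m.sum(),np.nanmedian(P,0).round(4),P.min(0).round(4),P.max(0).round(4))
go("wrist")
# gripper finger pts
c=cam("wrist"); i,d=vision.get_image("wrist"); W=cloud("wrist",d,c)
for uv in((320,230),(320,270),(320,310),(268,280),(372,280),(262,285),(378,285),(255,300),(385,300),(240,320)): print(uv,W[uv[1],uv[0]].round(4))
E
```

```text
wrist 6137 [0.5666 0.2644 0.0185] [0.5401 0.2367 0.013 ] [0.5964 0.2932 0.0207]
(320, 230) [0.5404 0.265  0.0143]
(320, 270) [0.565  0.265  0.0181]
(320, 310) [0.5924 0.265  0.0185]
(268, 280) [0.5565 0.2383 0.0518]
(372, 280) [0.5568 0.2919 0.0513]
(262, 285) [0.5578 0.2357 0.055 ]
(378, 285) [0.5568 0.294  0.0573]
(255, 300) [0.5569 0.2355 0.0729]
(385, 300) [0.5571 0.2947 0.0726]
(240, 320) [0.5567 0.2327 0.0906]
```

```bash
python3 - <<'E'
from h import *
c=cam("wrist"); K,D,R,t=c; s=telemetry.get_state(); p=np.array(s["position"]); print(p,s["width"],s["clock"],s["joints"])
for z in(0,.019,.03,.05,.07,.09):
    q=[p+[dx,.025,z] for dx in(-.01,.01)]
    print(z,cv2.projectPoints(np.array(q),cv2.Rodrigues(R)[0],t,K,D)[0].reshape(-1).round())
i,d=vision.get_image("wrist"); W=cloud("wrist",d,c)
for v in range(262,300,4): print(v,W[v,262].round(3),W[v,268].round(3),W[v,276].round(3),i[v,268])
i,d=vision.get_image("side"); cv2.imwrite("pics/s2.png",cv2.resize(i[100:260,200:400],None,fx=3,fy=3))
E
```

```text
[0.56698529 0.26486029 0.00382084] 0.049897231546459704 3.8 [-28.83373145  36.65164256   0.98551381 101.7388059   -0.88350655
  41.61212541  62.58497364]
0 [358. 250. 357. 278.]
0.019 [362. 261. 361. 291.]
0.03 [364. 268. 363. 299.]
0.05 [369. 282. 367. 317.]
0.07 [375. 301. 373. 339.]
0.09 [383. 325. 380. 367.]
262 [0.567 0.226 0.   ] [0.567 0.23  0.   ] [0.559 0.238 0.019] [107 163 226]
266 [0.569 0.226 0.001] [0.569 0.23  0.001] [0.562 0.238 0.019] [108 163 226]
270 [0.572 0.226 0.001] [0.572 0.23  0.   ] [0.565 0.238 0.019] [108 163 226]
274 [0.558 0.233 0.04 ] [0.557 0.237 0.043] [0.567 0.238 0.019] [24 30 41]
278 [0.558 0.234 0.046] [0.556 0.238 0.049] [0.57  0.238 0.019] [16 15 15]
282 [0.557 0.235 0.052] [0.556 0.239 0.054] [0.573 0.237 0.018] [15 15 15]
286 [0.558 0.236 0.056] [0.557 0.239 0.058] [0.576 0.237 0.018] [18 17 18]
290 [0.557 0.237 0.062] [0.557 0.24  0.063] [0.587 0.235 0.   ] [16 14 16]
294 [0.557 0.238 0.068] [0.558 0.24  0.065] [0.59  0.235 0.   ] [15 13 14]
298 [0.557 0.238 0.071] [0.559 0.24  0.067] [0.593 0.235 0.001] [13 12 13]
```

View pics/s2.png

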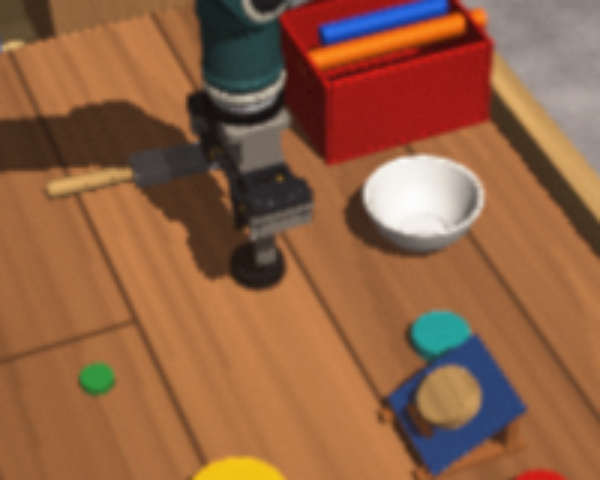

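```bash
python3 - <<'E'
from h import *
# relative camera pose to TCP is constant: shift current camera by TCP difference
c=cam("wrist"); s=telemetry.get_state(); p=np.array(s["position"])
i,d=(lambda z:(z["i"],z["d"]))(np.load("w1.npz")); p1=np.array([.566,.2594,.1245])
for nm,d_,in (("open",d),("now",vision.get_image("wrist")[1])):
    W=cloud("wrist",d_,c)-p
    m=(abs(abs(W[...,1])-(.05 if nm=="open" else .033))<.018)&(abs(W[...,0])<.014)&(W[...,2]<.12)&(W[...,2]>(-.02 if nm=="open" else .025))
    m[:, :]=m; P=W[m]; print(nm,len(P),np.percentile(P[:,2],[0,.5,2,5,10,50,99]).round(4),P[:,0].min())
    for sgn in(1,-1):
        Q=P[np.sign(P[:,1])==sgn]; lo=Q[Q[:,2]<np.percentile(Q[:,2],5)]; print(sgn,lo.min(0).round(4),lo.max(0).round(4))
E
```

```text
open 11727 [0.0359 0.0381 0.0411 0.0464 0.054  0.091  0.1186] -0.013122753252029495
1 [-0.0105  0.0451  0.0364] [0.0103 0.058  0.0464]
-1 [-0.0108 -0.0571  0.0359] [ 0.0104 -0.0443  0.0464]
now 8983 [0.0361 0.0387 0.0414 0.0465 0.054  0.0893 0.1181] -0.012958431487353872
1 [-0.0107  0.0253  0.0361] [0.01   0.0381 0.0465]
-1 [-0.0106 -0.0374  0.0362] [ 0.0096 -0.0244  0.0464]
```

The wrist depth shows the real fingertips sitting about 36 mm above the reported TCP, at both openings. That explains the missed grip. From here I'll use tip z = TCP z + 0.036. Next I'll open, go lower with care, and watch the force.

Emit:
apply_moves(commands=[0,0,0,0,0.09,0,0,0,0,0.09,0,0,0,0,0.09,0,0,0,0,0.09,0,0,0.008,0,0.09])

```text
clock: 4.45
position: [0.5679, 0.2653, -0.0034]
orientation: [179.9, 0.1, 180.0]
wrist_force: [0.4, -0.3, 0.4]
width: 0.0882
grasp_force: 0.0
```

Emit:
apply_moves(commands=[0,0,0.006,0,0.09,0,0,0.006,0,0.09,0,0,0.005,0,0.09,0,0,0,0,0.09,0,0,0,0,0.09])

```text
clock: 4.95
position: [0.5669, 0.2648, -0.0214]
orientation: [-180.0, -0.0, 180.0]
wrist_force: [-1.1, -0.4, -0.2]
width: 0.0896
grasp_force: 0.0
```

Emit:
apply_moves(commands=[0,0,0.005,0,0.09,0,0,0.005,0,0.09,0,0,0,0,0.075,0,0,0,0,0.06,0,0,0,0,0.05], squeeze=10)

```text
clock: 5.45
position: [0.5671, 0.2649, -0.0311]
orientation: [180.0, 0.0, 180.0]
wrist_force: [1.2, -0.0, -0.4]
width: 0.0681
grasp_force: 0.0
```

Emit:
apply_moves(commands=[0,0,0,0,0.05,0,0,0,0,0.05,0,0,0,0,0.05,0,0,0,0,0.05,0,0,0,0,0.05])

```text
clock: 5.95
position: [0.5671, 0.2649, -0.031]
orientation: [180.0, 0.0, 180.0]
wrist_force: [-0.1, -0.6, 1.2]
width: 0.0574
grasp_force: 10.0
```

Emit:
apply_moves(commands=[0,0,-0.015,0,0.05,0,0,-0.035,0,0.05,0,0,-0.04,0,0.05,0.01,-0.02,-0.03,0,0.05,0.0165,-0.0365,0,0,0.05])

```text
clock: 6.45
position: [0.5439, 0.2122, 0.0944]
orientation: [179.7, 0.6, -179.8]
wrist_force: [0.4, -1.2, -0.9]
width: 0.0579
grasp_force: 10.0
```

Emit:
apply_moves(commands=[0.0165,-0.0365,0,0,0.05,0.0165,-0.0365,0,0,0.05,0.0165,-0.0365,0,0,0.05,0.0165,-0.0365,0,0,0.05,0.0165,-0.0365,0,0,0.05])

```text
clock: 6.95
position: [0.4572, 0.0246, 0.0898]
orientation: [180.0, 0.1, 180.0]
wrist_force: [0.9, -0.8, -0.2]
width: 0.0577
grasp_force: 10.0
```

Emit:
apply_moves(commands=[0.0165,-0.0365,0,0,0.05,0.0085,-0.028,0,0,0.05,0,0,0,0,0.05,0,0,0,0,0.05,0,0,0,0,0.05])

```text
clock: 7.45
position: [0.4335, -0.0375, 0.0893]
orientation: [180.0, 0.1, -179.9]
wrist_force: [-0.4, 0.2, -0.6]
width: 0.0575
grasp_force: 10.0
```

```bash
cat >> h.py <<'E'
def circ(n,lo,hi,z,c0,rad,tol=.006,show=True):
    """centre of a disc face at height z: hull of coloured pixels -> rays onto plane -> circle fit"""
    c=cam(n); i,d=vision.get_image(n); W=cloud(n,d,c); hsv=cv2.cvtColor(i,cv2.COLOR_BGR2HSV)
    m=(cv2.inRange(hsv,lo,hi)>0)&(abs(W[...,2]-z)<tol)&(np.hypot(W[...,0]-c0[0],W[...,1]-c0[1])<rad)
    P=ray(n,np.argwhere(m)[:,::-1],z,c)[:,:2].astype(np.float32)
    (x,y),r=cv2.minEnclosingCircle(P); h=np.nanmedian(W[m][:,2])
    print(n,m.sum(),"circle",np.round((x,y,r),4),"mean",P.mean(0).round(4),"bbox mid",((P.min(0)+P.max(0))/2).round(4),np.ptp(P,0).round(4),"z",h.round(4)); return i
E
python3 - <<'E'
from h import *
s=telemetry.get_state(); print(s["clock"],np.round(s["position"],4),s["width"],s["grasp_force"])
i=circ("wrist",(18,120,80),(38,255,255),.045,(.433,-.0385),.06)
circ("top",(18,120,80),(38,255,255),.045,(.433,-.0385),.06)
circ("wrist",(0,0,0),(180,255,75),s["position"][2]+.031+.018,(.433,-.0385),.05,.004)
cv2.imwrite("pics/w3.png",i)
E
```

```text
7.45 [ 0.4335 -0.0375  0.0893] 0.05753159698885355 10.00004768371582
wrist 6203 circle [ 0.4347 -0.0388  0.0462] mean [ 0.4187 -0.0393] bbox mid [ 0.4247 -0.0387] [0.0712 0.0909] z 0.0455Traceback (most recent call last):
  File "<stdin>", line 4, in <module>
  File "h.py", line 22, in circ
    P=ray(n,np.argwhere(m)[:,::-1],z,c)[:,:2].astype(np.float32)
      ~~~^^^^^^^^^^^^^^^^^^^^^^^^^^^^^^
  File "h.py", line 15, in ray
    q=cv2.undistortPoints(np.array(uv,float).reshape(-1,1,2),K,D)[:,0]
      ~~~~~~~~~~~~~~~~~~~^^^^^^^^^^^^^^^^^^^^^^^^^^^^^^^^^^^^^^^^
cv2.error: OpenCV(4.12.0) /io/opencv/modules/calib3d/src/undistort.dispatch.cpp:347: error: (-215:Assertion failed) CV_IS_MAT(_src) && CV_IS_MAT(_dst) && (_src->rows == 1 || _src->cols == 1) && (_dst->rows == 1 || _dst->cols == 1) && _src->cols + _src->rows - 1 == _dst->rows + _dst->cols - 1 && (CV_MAT_TYPE(_src->type) == CV_32FC2 || CV_MAT_TYPE(_src->type) == CV_64FC2) && (CV_MAT_TYPE(_dst->type) == CV_32FC2 || CV_MAT_TYPE(_dst->type) == CV_64FC2) in function 'cvUndistortPointsInternal'
```

```bash
python3 - <<'E'
from h import *
s=telemetry.get_state(); print(np.round(s["position"],4))
i=circ("wrist",(0,0,0),(180,255,75),s["position"][2]+.031+.018,s["position"][:2],.033,.005)
E
```

```text
[ 0.4333 -0.0374  0.089 ]
wrist 8852 circle [ 0.4319 -0.0375  0.0329] mean [ 0.4328 -0.0371] bbox mid [ 0.4339 -0.0375] [0.0577 0.0642] z 0.1386
```

Emit:
apply_moves(commands=[-0.001,-0.0014,0.025,0,0.05,0,0,0.025,0,0.05,0,0,0.015,0,0.05,0,0,0.005,0,0.05,0,0,0,0,0.05])

```text
clock: 8.1
position: [0.4335, -0.0395, 0.0183]
orientation: [180.0, -0.1, -180.0]
wrist_force: [-0.5, -0.2, 0.5]
width: 0.0577
grasp_force: 10.0
```

Emit:
apply_moves(commands=[0,0,0.001,0,0.05,0,0,0.001,0,0.05,0,0,0.001,0,0.05,0,0,0,0,0.05,0,0,0,0,0.05])

```text
clock: 8.6
position: [0.434, -0.04, 0.016]
orientation: [180.0, 0.0, 180.0]
wrist_force: [0.0, 0.1, -1.6]
width: 0.0579
grasp_force: 10.0
```

Emit:
apply_moves(commands=[-0.0005,0.0012,0,0,0.05,0,0,0.001,0,0.05,0,0,0.001,0,0.05,0,0,0,0,0.05,0,0,0,0,0.05])

```text
clock: 9.1
position: [0.4344, -0.0387, 0.0139]
orientation: [180.0, 0.0, 180.0]
wrist_force: [-1.6, 0.1, 1.8]
width: 0.0575
grasp_force: 10.0
```

Emit:
apply_moves(commands=[0,0,0.001,0,0.05,0,0,0,0,0.05,0,0,0,0,0.05,0,0,0,0,0.05,0,0,0,0,0.05])

```text
clock: 9.6
position: [0.4344, -0.0387, 0.0129]
orientation: [180.0, 0.0, 180.0]
wrist_force: [-1.8, 0.6, 4.6]
width: 0.0574
grasp_force: 10.0
```

Emit:
apply_moves(commands=[0,0,-0.001,0,0.05,0,0,0,0,0.058,0,0,0,0,0.062,0,0,0,0,0.075,0,0,0,0,0.09])

```text
clock: 10.1
position: [0.4341, -0.0389, 0.0136]
orientation: [-180.0, -0.0, 180.0]
wrist_force: [0.4, 0.1, 0.0]
width: 0.0759
grasp_force: 0.0
```

Emit:
apply_moves(commands=[0,0,0,0,0.09,0,0,-0.02,0,0.09,0,0,-0.04,0,0.09,0,0,-0.04,0,0.09,0,0,-0.03,0,0.09])

```text
clock: 10.6
position: [0.4347, -0.0389, 0.1459]
orientation: [-180.0, 0.1, 180.0]
wrist_force: [0.8, -0.8, -0.9]
width: 0.09
grasp_force: 0.0
```

Emit:
apply_moves(commands=[-0.02,0,-0.02,0,0.09,-0.02,0.01,0,0,0.09,0,0,0,0,0.09,0,0,0,0,0.09,0,0,0,0,0.09])

```text
clock: 11.1
position: [0.4728, -0.0292, 0.163]
orientation: [-180.0, -0.1, 179.9]
wrist_force: [-0.3, 0.2, -0.5]
width: 0.0899
grasp_force: 0.0
```

```bash
python3 - <<'E'
from h import *
s=telemetry.get_state(); print(s["clock"],np.round(s["position"],4),s["width"])
circ("wrist",(18,120,80),(38,255,255),.045,(.4347,-.0388),.06)
circ("wrist",(0,0,0),(180,255,75),.063,(.4347,-.0388),.05,.004)
i=circ("top",(18,120,80),(38,255,255),.045,(.4347,-.0388),.06)
i,d=vision.get_image("wrist"); cv2.imwrite("pics/w4.png",i); c=cam("wrist"); W=cloud("wrist",d,c); hsv=cv2.cvtColor(i,cv2.COLOR_BGR2HSV)
m=(cv2.inRange(hsv,(8,40,80),(25,200,255))>0)&(np.hypot(W[...,0]-.646,W[...,1]+.0145)<.04)&(W[...,2]>.035)
P=W[m]
for _ in range(3):
    c0=P.mean(0); n=np.linalg.svd(P-c0)[2][2]; n*=np.sign(n[2]); P=P[abs((P-c0)@n)<.003]
print(len(P),n.round(3),c0.round(4),P.min(0).round(4),P.max(0).round(4))
E
```

```text
11.1 [ 0.4728 -0.0292  0.163 ] 0.08992010323673108
wrist 3975 circle [ 0.4355 -0.0387  0.046 ] mean [ 0.4306 -0.0386] bbox mid [ 0.4356 -0.0389] [0.0912 0.0909] z 0.0455
wrist 2929 circle [ 0.4359 -0.0378  0.0282] mean [ 0.4354 -0.0379] bbox mid [ 0.4356 -0.0379] [0.0547 0.0558] z 0.0635Traceback (most recent call last):
  File "<stdin>", line 5, in <module>
  File "h.py", line 22, in circ
    P=ray(n,np.argwhere(m)[:,::-1],z,c)[:,:2].astype(np.float32)
      ~~~^^^^^^^^^^^^^^^^^^^^^^^^^^^^^^
  File "h.py", line 15, in ray
    q=cv2.undistortPoints(np.array(uv,float).reshape(-1,1,2),K,D)[:,0]
      ~~~~~~~~~~~~~~~~~~~^^^^^^^^^^^^^^^^^^^^^^^^^^^^^^^^^^^^^^^^
cv2.error: OpenCV(4.12.0) /io/opencv/modules/calib3d/src/undistort.dispatch.cpp:347: error: (-215:Assertion failed) CV_IS_MAT(_src) && CV_IS_MAT(_dst) && (_src->rows == 1 || _src->cols == 1) && (_dst->rows == 1 || _dst->cols == 1) && _src->cols + _src->rows - 1 == _dst->rows + _dst->cols - 1 && (CV_MAT_TYPE(_src->type) == CV_32FC2 || CV_MAT_TYPE(_src->type) == CV_64FC2) && (CV_MAT_TYPE(_dst->type) == CV_32FC2 || CV_MAT_TYPE(_dst->type) == CV_64FC2) in function 'cvUndistortPointsInternal'
```

Wrist rays put the rubber within about 1 mm of the plate's centre. Next is the wood.

Emit:
apply_moves(commands=[-0.035,0.005,0,0,0.09,-0.035,0.005,0,0,0.09,-0.035,0.005,0,0,0.09,-0.03,0,0,0,0.09,0,0,0,0,0.09])

```text
clock: 11.75
position: [0.6118, -0.0138, 0.163]
orientation: [-180.0, 0.1, 180.0]
wrist_force: [-1.2, 0.3, -0.7]
width: 0.0901
grasp_force: 0.0
```

```bash
cat > wd.py <<'E'
from h import *
s=telemetry.get_state(); print(s["clock"],np.round(s["position"],4),s["width"])
c=cam("wrist"); i,d=vision.get_image("wrist"); cv2.imwrite("pics/w4.png",i); W=cloud("wrist",d,c); hsv=cv2.cvtColor(i,cv2.COLOR_BGR2HSV)
def plane(P,tol=.0025):
    for _ in range(4):
        c0=P.mean(0); n=np.linalg.svd(P-c0)[2][2]; n*=np.sign(n[2]); P=P[abs((P-c0)@n)<tol]
    print(len(P),"n",n.round(3),"mean",c0.round(4),P.min(0).round(4),P.max(0).round(4)); return P
near=np.hypot(W[...,0]-.648,W[...,1]+.0145)<.07
plane(W[near&(cv2.inRange(hsv,(100,100,30),(125,255,255))>0)])
n0=np.array([-.5,0,.866]); h=(W-np.array([.6617,-.0123,.0496]))@n0
m=near&(abs(h-.018)<.004)&(hsv[...,0]<30)
n_,l,st,ce=cv2.connectedComponentsWithStats(m.astype(np.uint8)); j=1+st[1:,4].argmax()
P=plane(W[l==j]); u=np.array([.866,0,.5]); q=np.c_[P@u,P[:,1]].astype(np.float32)
(a,b),r=cv2.minEnclosingCircle(q); w=P.mean(0)@n0; print("circle r",r,"centre",(a*u+w*n0+[0,b,0]).round(4), "slope ext",np.ptp(q,0), ce[j])
E
python3 wd.py
```

```text
11.75 [ 0.6118 -0.0138  0.163 ] 0.090126246367363
6241 n [-0.501  0.003  0.866] mean [ 0.663  -0.0133  0.0494] [ 0.6131 -0.0629  0.0197] [0.7029 0.0367 0.0737]
2651 n [-0.5    0.004  0.866] mean [ 0.6491 -0.0132  0.0622] [ 0.6245 -0.0415  0.0461] [0.6743 0.0156 0.0768]
circle r 0.029031360521912575 centre [ 0.6484 -0.0132  0.0618] slope ext [0.05666769 0.05706324] [320.70154309 262.00639819]
```

View pics/w4.png

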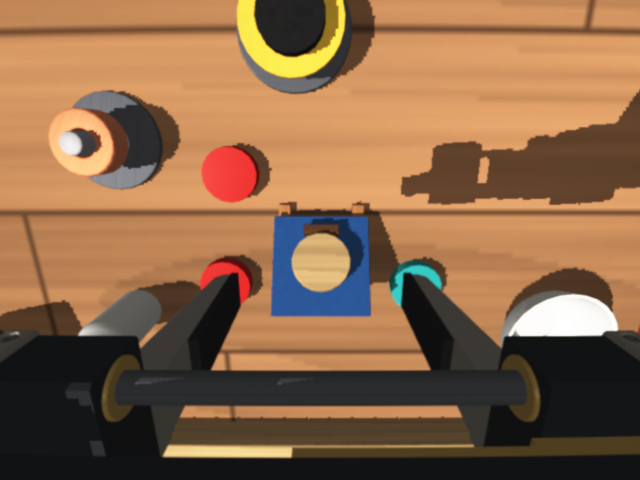

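Wrist view: the wood is at (321,262) on the blue board, with the stop at (321,229) on the near side. The measured normal is 30° and the radius 29 mm, both as they should be. I'll descend with the pads shifted downhill.

Emit:
apply_moves(commands=[-0.033,0.001,0.03,0,0.09,0,0,0.04,0,0.09,0,0,0.03,0,0.09,0,0,0.02,0,0.09,0,0,0,0,0.09])

```text
clock: 12.3
position: [0.6383, -0.0132, 0.0407]
orientation: [-180.0, -0.4, 179.9]
wrist_force: [-0.2, -0.5, 0.6]
width: 0.0899
grasp_force: 0.0
```

Emit:
apply_moves(commands=[0,0,0.01,0,0.09,0,0,0.006,0,0.09,0,0,0,0,0.09,0,0,0,0,0.09,0,0,0,0,0.09])

```text
clock: 12.8
position: [0.6429, -0.0129, 0.0286]
orientation: [180.0, 0.1, 180.0]
wrist_force: [-0.0, 1.3, 0.2]
width: 0.0896
grasp_force: 0.0
```

Emit:
apply_moves(commands=[-0.002,0,0.006,0,0.09,0,0,0.004,0,0.09,0,0,0.003,0,0.09,0,0,0,0,0.09,0,0,0,0,0.09])

```text
clock: 13.3
position: [0.6442, -0.0129, 0.0146]
orientation: [-180.0, -0.0, 180.0]
wrist_force: [-0.9, 0.2, -0.2]
width: 0.0898
grasp_force: 0.0
```

Emit:
apply_moves(commands=[0,0,0.0015,0,0.09,0,0,0.001,0,0.075,0,0,0,0,0.07,0,0,0,0,0.065,0,0,0,0,0.065], squeeze=10)

```text
clock: 13.8
position: [0.6444, -0.0129, 0.0124]
orientation: [-180.0, 0.0, 180.0]
wrist_force: [0.4, 0.1, 0.4]
width: 0.0653
grasp_force: 0.0
```

Emit:
apply_moves(commands=[0,0,0,0,0.06,0,0,0,0,0.05,0,0,0,0,0.05,0,0,0,0,0.05,0,0,0,0,0.05], squeeze=6)

```text
clock: 14.3
position: [0.6444, -0.0129, 0.0123]
orientation: [-180.0, 0.0, 180.0]
wrist_force: [0.5, -0.6, 0.3]
width: 0.0578
grasp_force: 6.0
```

Emit:
apply_moves(commands=[0,0,0,0,0.05,0,0,-0.005,0,0.05,0,0,-0.01,0,0.05,0,0,-0.015,0,0.05,0,0,-0.02,0,0.05])

```text
clock: 14.8
position: [0.644, -0.0129, 0.0633]
orientation: [-180.0, -0.0, 180.0]
wrist_force: [-0.2, -0.3, -0.8]
width: 0.0576
grasp_force: 6.0
```

Emit:
apply_moves(commands=[0,0,-0.02,0,0.05,0,0,-0.02,0,0.05,0,0,0,0,0.05,0,0,0,0,0.05,0,0,0,0,0.05])

```text
clock: 15.3
position: [0.6435, -0.0128, 0.1015]
orientation: [180.0, -0.1, 180.0]
wrist_force: [-0.2, -0.6, -0.4]
width: 0.0578
grasp_force: 6.0
```

```bash
cat > gw.py <<'E'
from h import *
s=telemetry.get_state(); p=np.array(s["position"]); print(s["clock"],p.round(4),s["width"],s["grasp_force"])
c=cam("wrist"); i,d=vision.get_image("wrist"); W=cloud("wrist",d,c)-p; hsv=cv2.cvtColor(i,cv2.COLOR_BGR2HSV)
m=(abs(W[...,0])<.05)&(abs(W[...,1])<.0305)&(W[...,2]>.018)&(W[...,2]<.075)&(cv2.inRange(hsv,(8,40,60),(25,220,255))>0)
n_,l,st,ce=cv2.connectedComponentsWithStats(m.astype(np.uint8)); j=1+st[1:,4].argmax(); P=W[l==j]
for _ in range(5):
    c0=np.median(P,0) if _==0 else P.mean(0); n=np.linalg.svd(P-c0)[2][2]; n*=np.sign(n[2]); P=P[abs((P-c0)@n)<.003]
print(len(P),"n",n.round(3),"tilt",np.degrees(np.arctan2(-n[0],n[2])).round(1),np.degrees(np.arctan2(n[1],n[2])).round(1),"mid rel TCP",((P.min(0)+P.max(0))/2).round(4),P.min(0).round(4),P.max(0).round(4),ce[j].round())
E
python3 gw.py
```

```text
15.3 [ 0.6435 -0.0128  0.1015] 0.05783149144287925 5.999961644411087
9380 n [-0.498  0.003  0.867] tilt 29.9 0.2 mid rel TCP [0.0048 0.0003 0.0493] [-0.0205 -0.0286  0.0346] [0.0301 0.0293 0.064 ] [320. 308.]
```

The wood is held at 29.9° tilt, centred across the pads. I'll carry it to the rubber, touch down its lower edge, and swing it flat about that edge with a light grip.

Emit:
apply_moves(commands=[0.015,-0.002,0,0,0.05,0.03,-0.0035,0,0,0.05,0.035,-0.004,0,0,0.05,0.035,-0.004,0,0,0.05,0.035,-0.004,0,0,0.05])

```text
clock: 15.85
position: [0.4921, -0.0304, 0.1013]
orientation: [-180.0, -0.1, 180.0]
wrist_force: [0.1, 0.8, 0.7]
width: 0.058
grasp_force: 6.0
```

Emit:
apply_moves(commands=[0.035,-0.004,0,0,0.05,0.03,-0.003,0,0,0.05,0.01,-0.001,0.02,0,0.05,0,0,0.015,0,0.05,0,0,0,0,0.05])

```text
clock: 16.35
position: [0.4171, -0.0383, 0.0656]
orientation: [-180.0, -0.3, 180.0]
wrist_force: [0.6, 0.2, -0.4]
width: 0.0572
grasp_force: 6.0
```

Emit:
apply_moves(commands=[0,0,0,0,0.05,0,0,0,0,0.05,0,0,0,0,0.05,0,0,0,0,0.05,0,0,0,0,0.05])

```text
clock: 16.85
position: [0.4196, -0.0382, 0.0675]
orientation: [180.0, 0.0, 180.0]
wrist_force: [0.3, -0.1, -0.3]
width: 0.0577
grasp_force: 6.0
```

```bash
python3 gw.py; python3 - <<'E'
from h import *
circ("wrist",(18,120,80),(38,255,255),.045,(.4350,-.0388),.06)
E
```

```text
16.85 [ 0.4196 -0.0382  0.0675] 0.05774632319773366 5.999933704733849
9492 n [-0.501  0.003  0.866] tilt 30.1 0.2 mid rel TCP [0.0046 0.0004 0.0488] [-0.0205 -0.0287  0.0333] [0.0297 0.0295 0.0643] [320. 308.]
wrist 4235 circle [ 0.4325 -0.0386  0.0454] mean [ 0.4112 -0.039 ] bbox mid [ 0.4187 -0.0386] [0.0604 0.0906] z 0.0455
```

Emit:
apply_moves(commands=[0.0017,0,0.01,0,0.05,0,0,0.008,0,0.05,0,0,0.003,0,0.05,0,0,0,0,0.05,0,0,0,0,0.05], squeeze=4)

```text
clock: 17.45
position: [0.4175, -0.0383, 0.0461]
orientation: [-180.0, -0.0, 180.0]
wrist_force: [0.0, 1.1, -0.5]
width: 0.0576
grasp_force: 4.0
```

Emit:
apply_moves(commands=[0,0,0.001,0,0.05,0,0,0.001,0,0.05,0,0,0.001,0,0.05,0,0,0,0,0.05,0,0,0,0,0.05])

```text
clock: 17.95
position: [0.4176, -0.0383, 0.0433]
orientation: [180.0, 0.0, 180.0]
wrist_force: [-0.3, 0.1, -0.7]
width: 0.0579
grasp_force: 4.0
```

Close to touch. Starting the arc now, in small steps.

Emit:
apply_moves(commands=[0,0,0.001,0,0.05,-0.001,0,0.001,0,0.05,-0.001,0,0.001,0,0.05,-0.001,0,0.001,0,0.05,0,0,0,0,0.05])

```text
clock: 18.45
position: [0.4208, -0.0383, 0.0392]
orientation: [-180.0, 0.0, 180.0]
wrist_force: [1.1, 0.3, -0.0]
width: 0.0576
grasp_force: 4.0
```

```bash
python3 gw.py
```

```text
18.45 [ 0.4208 -0.0383  0.0392] 0.057623582912648755 4.000111073255539
9416 n [-0.352  0.002  0.936] tilt 20.6 0.1 mid rel TCP [0.0048 0.0004 0.0494] [-0.0219 -0.0287  0.038 ] [0.0314 0.0295 0.0609] [320. 308.]
```

It swings as planned and is now at 20.6°. Continuing.

Emit:
apply_moves(commands=[-0.0008,0,0.0011,0,0.05,-0.0007,0,0.0011,0,0.05,-0.0007,0,0.0011,0,0.05,-0.0006,0,0.0012,0,0.05,0,0,0,0,0.05])

```text
clock: 19.0
position: [0.4234, -0.0383, 0.0346]
orientation: [-180.0, -0.0, 180.0]
wrist_force: [0.6, 1.0, 1.0]
width: 0.0574
grasp_force: 4.0
```

Emit:
apply_moves(commands=[-0.0006,0,0.0011,0,0.05,-0.0006,0,0.0011,0,0.05,-0.0005,0,0.0011,0,0.05,0,0,0,0,0.05,0,0,0,0,0.05])

```text
clock: 19.5
position: [0.425, -0.0383, 0.0314]
orientation: [180.0, -0.0, 180.0]
wrist_force: [-0.1, -0.4, 0.7]
width: 0.0583
grasp_force: 4.0
```

```bash
python3 gw.py
```

```text
19.5 [ 0.425  -0.0383  0.0314] 0.05833900180198626 3.999977186322212
8524 n [-0.035  0.002  0.999] tilt 2.0 0.1 mid rel TCP [0.0067 0.0004 0.0502] [-0.0217 -0.0287  0.0468] [0.0351 0.0295 0.0535] [320. 306.]
```

Emit:
apply_moves(commands=[-0.0003,0,0.001,0,0.05,0,0,0.0008,0,0.05,0,0,0,0,0.05,0,0,0,0,0.05,0,0,-0.002,0,0.05])

```text
clock: 20.05
position: [0.4252, -0.0383, 0.0316]
orientation: [-180.0, -0.0, 180.0]
wrist_force: [0.4, -0.2, -0.5]
width: 0.0578
grasp_force: 4.0
```

Emit:
apply_moves(commands=[0,0,-0.003,0,0.05,0,0,-0.002,0,0.05,0,0,0,0,0.05,0,0,0,0,0.05,0,0,0,0,0.05])

```text
clock: 20.55
position: [0.4253, -0.0383, 0.0366]
orientation: [180.0, -0.0, 180.0]
wrist_force: [-0.2, 0.5, -0.4]
width: 0.0577
grasp_force: 4.0
```

```bash
python3 gw.py;  python3 - <<'E'
from h import *
i=circ("wrist",(18,120,80),(38,255,255),.045,(.4350,-.0388),.06)
cv2.imwrite("pics/w5.png",i[120:420,160:480])
E
```

```text
20.55 [ 0.4253 -0.0383  0.0366] 0.0576764028678006 3.9998238533735275
8418 n [-0.017  0.001  1.   ] tilt 1.0 0.1 mid rel TCP [0.0066 0.0005 0.0501] [-0.0216 -0.0286  0.0473] [0.0348 0.0296 0.0529] [320. 306.]
wrist 4979 circle [ 0.4342 -0.0385  0.0463] mean [ 0.4086 -0.0389] bbox mid [ 0.426  -0.0388] [0.0759 0.0894] z 0.0455
```

View pics/w5.png

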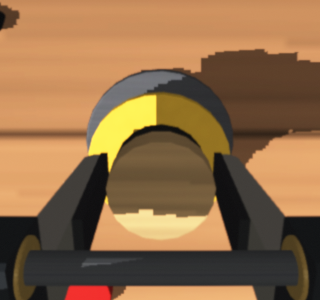

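The crop shows the wood flat and clear of the rubber, with the rubber's near edge showing. I'll shift it 3 mm forward and set it down.

Emit:
apply_moves(commands=[-0.003,0,0,0,0.05,0,0,0.002,0,0.05,0,0,0.0015,0,0.05,0,0,0.001,0,0.05,0,0,0,0,0.05])

```text
clock: 21.15
position: [0.4281, -0.0383, 0.032]
orientation: [-180.0, -0.0, 180.0]
wrist_force: [-0.4, -0.4, -1.0]
width: 0.0578
grasp_force: 4.0
```

Emit:
apply_moves(commands=[0,0,0.001,0,0.05,0,0,0.001,0,0.05,0,0,0,0,0.05,0,0,0,0,0.05,0,0,0,0,0.05])

```text
clock: 21.65
position: [0.4285, -0.0383, 0.0303]
orientation: [180.0, 0.0, 180.0]
wrist_force: [-0.0, 0.2, 2.8]
width: 0.0579
grasp_force: 4.0
```

Emit:
apply_moves(commands=[0,0,0,0,0.058,0,0,0,0,0.062,0,0,0,0,0.075,0,0,0,0,0.085,0,0,-0.01,0,0.09])

```text
clock: 22.15
position: [0.4273, -0.0382, 0.0396]
orientation: [-180.0, -0.2, 180.0]
wrist_force: [1.2, 0.4, -0.4]
width: 0.0838
grasp_force: 0.0
```

Emit:
apply_moves(commands=[0,0,-0.03,0,0.08,0,0,-0.04,0,0.06,-0.005,0,-0.02,0,0.03,0,0,-0.01,0,0,0,0,0,0,0])

```text
clock: 22.65
position: [0.4342, -0.0383, 0.1414]
orientation: [180.0, 0.2, 180.0]
wrist_force: [-1.2, -0.4, -0.3]
width: 0.0504
grasp_force: 0.0
```

```bash
cat > st.py <<'E'
from h import *
s=telemetry.get_state(); p=np.array(s["position"]); print(s["clock"],p.round(4),s["width"],np.round(s["wrist_force"],2))
c=cam("wrist"); i,d=vision.get_image("wrist"); W=cloud("wrist",d,c); hsv=cv2.cvtColor(i,cv2.COLOR_BGR2HSV)
near=np.hypot(W[...,0]-.435,W[...,1]+.0385)<.055
def fit(nm,m,z):
    P=ray("wrist",np.argwhere(m)[:,::-1],z,c)[:,:2].astype(np.float32); (x,y),r=cv2.minEnclosingCircle(P); Q=W[m]; n=np.linalg.svd(Q-Q.mean(0),full_matrices=False)[2][2]; n*=np.sign(n[2])
    print(nm,m.sum(),np.round((x,y,r),4),"bbox",((P.min(0)+P.max(0))/2).round(4),np.ptp(P,0).round(4),"z",np.median(Q[:,2]).round(4),"n",n.round(3))
fit("plate",near&(abs(W[...,2]-.045)<.006)&(cv2.inRange(hsv,(18,120,80),(38,255,255))>0),.045)
fit("wood",near&(abs(W[...,2]-.081)<.006)&(cv2.inRange(hsv,(8,40,60),(25,220,255))>0),.081)
m=near&(abs(W[...,2]-.056)<.008)&(hsv[...,2]<70)
if m.sum()>20: fit("rubber side",m,.063)
E
python3 st.py
```

```text
22.65 [ 0.4342 -0.0383  0.1414] 0.050362421005395785 [-1.18 -0.37 -0.33]
plate 3424 [ 0.4351 -0.0389  0.0463] bbox [ 0.4351 -0.0388] [0.0909 0.091 ] z 0.0455 n [-0.004  0.     1.   ]
wood 3601 [ 0.4352 -0.0379  0.0293] bbox [ 0.4352 -0.0378] [0.0583 0.0573] z 0.0815 n [-0.009  0.001  1.   ]
rubber side 85 [ 0.4141 -0.0369  0.0187] bbox [ 0.4101 -0.0369] [0.0096 0.0372] z 0.0552 n [-0.988  0.096  0.124]
```

The stack is centred to about 1 mm and flat. Now I'll press with the fingers shut.

Emit:
apply_moves(commands=[-0.0008,0,0.02,0,0,0,0,0.025,0,0,0,0,0.025,0,0,0,0,0.01,0,0,0,0,0,0,0])

```text
clock: 23.2
position: [0.432, -0.0383, 0.0582]
orientation: [-180.0, -0.3, 180.0]
wrist_force: [0.6, 1.5, -0.0]
width: 0.0058
grasp_force: 0.0
```

Emit:
apply_moves(commands=[0,0,0.004,0,0,0,0,0.002,0,0,0,0,0,0,0,0,0,0,0,0,0,0,0,0,0])

```text
clock: 23.7
position: [0.4345, -0.0383, 0.0546]
orientation: [180.0, 0.1, 180.0]
wrist_force: [-0.1, -0.7, -0.4]
width: 0.0005
grasp_force: 0.0
```

Emit:
apply_moves(commands=[0,0,0.003,0,0,0,0,0.002,0,0,0,0,0.002,0,0,0,0,0.001,0,0,0,0,0,0,0])

```text
clock: 24.2
position: [0.434, -0.0383, 0.046]
orientation: [-180.0, -0.0, 180.0]
wrist_force: [-0.9, -0.3, -0.1]
width: 0.0007
grasp_force: 0.0
```

Emit:
apply_moves(commands=[0,0,0.001,0,0,0,0,0.001,0,0,0,0,0.001,0,0,0,0,0,0,0,0,0,0,0,0])

```text
clock: 24.7
position: [0.4343, -0.0383, 0.0433]
orientation: [180.0, 0.0, 180.0]
wrist_force: [-0.1, -0.5, 3.9]
width: 0.0007
grasp_force: 1.7
```

Emit:
apply_moves(commands=[0,0,0.001,0,0,0,0,0.001,0,0,0,0,0,0,0,0,0,0,0,0,0,0,0,0,0])

```text
clock: 25.2
position: [0.4343, -0.0383, 0.0414]
orientation: [180.0, 0.0, 180.0]
wrist_force: [-1.9, -0.3, 6.5]
width: 0.0003
grasp_force: 3.1
```

Emit:
apply_moves(commands=[0,0,0.001,0,0,0,0,0.001,0,0,0,0,0.001,0,0,0,0,0,0,0,0,0,0,0,0])

```text
clock: 25.7
position: [0.4344, -0.0382, 0.0387]
orientation: [180.0, 0.0, 180.0]
wrist_force: [-3.3, -0.3, 9.8]
width: 0.0006
grasp_force: 5.2
```

Emit:
apply_moves(commands=[0.0005,0,0.0008,0,0,0,0,0.0006,0,0,0,0,0,0,0,0,0,0,0,0,0,0,0,0,0])

```text
clock: 26.2
position: [0.4344, -0.0382, 0.0376]
orientation: [180.0, 0.1, 180.0]
wrist_force: [-3.0, -0.5, 11.7]
width: 0.0005
grasp_force: 6.0
```

```bash
python3 - <<'E'
from h import *
for k in range(3): 
    s=telemetry.get_state(); print(s["clock"],np.round(s["position"],4),np.round(s["wrist_force"],2),np.round(s["ft_torque"],2)); vision.camera_params("top"); vision.get_image("top")
E
```

```text
26.2 [ 0.4344 -0.0382  0.0376] [-2.96 -0.45 11.69] [0.08 0.55 0.02]
26.25 [ 0.4344 -0.0382  0.0376] [-3.1   0.03 12.66] [ 0.05  0.55 -0.01]
26.3 [ 0.4344 -0.0383  0.0376] [-2.29  0.18 12.53] [0.04 0.54 0.04]
```

About 12 N. I'll hold it.

Emit:
apply_moves(commands=[0,0,0,0,0,0,0,0,0,0,0,0,0,0,0,0,0,0,0,0,0,0,0,0,0])

```text
clock: 26.85
position: [0.4344, -0.0383, 0.0376]
orientation: [180.0, 0.1, 180.0]
wrist_force: [-2.4, -0.2, 11.9]
width: 0.0006
grasp_force: 6.0
```

Emit:
apply_moves(commands=[0,0,0,0,0,0,0,0,0,0,0,0,0,0,0,0,0,0,0,0,0,0,0,0,0])

```text
clock: 27.35
position: [0.4344, -0.0382, 0.0376]
orientation: [180.0, 0.1, 180.0]
wrist_force: [-1.8, 0.3, 13.0]
width: 0.0005
grasp_force: 6.0
```

Emit:
apply_moves(commands=[0,0,0,0,0,0,0,0,0,0,0,0,0,0,0,0,0,0,0,0,0,0,0,0,0])

```text
clock: 27.85
position: [0.4344, -0.0383, 0.0376]
orientation: [180.0, 0.1, 180.0]
wrist_force: [-2.4, 0.5, 12.3]
width: 0.0005
grasp_force: 6.0
```

Emit:
apply_moves(commands=[0,0,-0.002,0,0,0,0,-0.002,0,0,0,0,-0.002,0,0,0,0,-0.002,0,0,0,0,-0.003,0,0])

```text
clock: 28.35
position: [0.4333, -0.0383, 0.0476]
orientation: [-180.0, -0.0, 180.0]
wrist_force: [0.1, 0.3, -0.6]
width: 0.0005
grasp_force: 0.0
```

Emit:
apply_moves(commands=[0,0,-0.015,0,0,0,0,-0.03,0,0.03,0,0,-0.03,0,0.06,0,0,-0.02,0,0.09,0,0,0,0,0.09])

```text
clock: 28.85
position: [0.4355, -0.0383, 0.145]
orientation: [180.0, 0.3, 180.0]
wrist_force: [0.4, -0.8, -1.2]
width: 0.0303
grasp_force: 0.0
```

```bash
python3 st.py
```

```text
28.85 [ 0.4355 -0.0383  0.145 ] 0.030321224387281732 [ 0.37 -0.81 -1.18]
plate 3391 [ 0.435  -0.0391  0.0463] bbox [ 0.4347 -0.0385] [0.0915 0.0908] z 0.0455 n [-0.002  0.001  1.   ]
wood 3543 [ 0.4353 -0.0379  0.0293] bbox [ 0.4355 -0.0379] [0.058  0.0565] z 0.0815 n [-0.01   0.001  1.   ]
rubber side 94 [ 0.4141 -0.0369  0.0189] bbox [ 0.4106 -0.0369] [0.0097 0.0375] z 0.0562 n [ 0.997 -0.071  0.023]
```

Emit:
apply_moves(commands=[-0.01,-0.025,0,0,0.09,-0.018,-0.038,0,0,0.09,-0.018,-0.038,0,0,0.09,-0.018,-0.038,0,0,0.09,-0.018,-0.038,0,0,0.09])

```text
clock: 29.4
position: [0.515, -0.2164, 0.1408]
orientation: [180.0, -0.2, 180.0]
wrist_force: [0.6, 0.8, 0.3]
width: 0.0745
grasp_force: 0.0
```

Emit:
apply_moves(commands=[-0.005,-0.01,0,0,0.09,0,0,0,0,0.09,0,0,0,0,0.09,0,0,0,0,0.09,0,0,0,0,0.09])

```text
clock: 29.9
position: [0.5204, -0.2236, 0.1428]
orientation: [180.0, -0.0, -179.9]
wrist_force: [0.2, -0.4, -0.1]
width: 0.0902
grasp_force: 0.0
```

```bash
cat > co.py <<'E'
import sys
from h import *
s=telemetry.get_state(); p=np.array(s["position"]); print(s["clock"],p.round(4),s["width"],s["grasp_force"])
z=float(sys.argv[1]); x0,y0=(p[:2] if len(sys.argv)<4 else map(float,sys.argv[2:4])); z=z if z>0 else p[2]-z
c=cam("wrist"); i,d=vision.get_image("wrist"); W=cloud("wrist",d,c); hsv=cv2.cvtColor(i,cv2.COLOR_BGR2HSV)
m=(np.hypot(W[...,0]-x0,W[...,1]-y0)<.05)&(abs(W[...,2]-z)<.006)&(cv2.inRange(hsv,(3,80,60),(17,255,255))>0)
Q=W[m]; print(m.sum(),np.median(Q[:,2]).round(4))
P=ray("wrist",np.argwhere(m)[:,::-1],np.median(Q[:,2]),c)[:,:2].astype(np.float32); (x,y),r=cv2.minEnclosingCircle(P)
print(np.round((x,y,r),4),"bbox",((P.min(0)+P.max(0))/2).round(4),np.ptp(P,0).round(4),"rel",(np.array((x,y))-p[:2]).round(4))
cv2.imwrite("pics/w%d.png"%(s["clock"]*100),i)
E
python3 co.py .056 .535 -.235; ls pics
```

```text
29.9 [ 0.5204 -0.2236  0.1428] 0.09015775923167124 0.0
2639 0.0564
[ 0.5352 -0.2306  0.0308] bbox [ 0.5349 -0.2309] [0.0607 0.0606] rel [ 0.0148 -0.007 ]
s2.png
side0.png
top0.png
w1.png
w2.png
w2990.png
w4.png
w5.png
```

Emit:
apply_moves(commands=[-0.0148,-0.0072,0.03,0,0.09,0,0,0.04,0,0.09,0,0,0.03,0,0.09,0,0,0.015,0,0.09,0,0,0,0,0.09])

```text
clock: 30.45
position: [0.534, -0.2315, 0.0261]
orientation: [179.9, -0.2, -180.0]
wrist_force: [-0.6, -0.8, -0.0]
width: 0.0901
grasp_force: 0.0
```

Emit:
apply_moves(commands=[0,0,0.01,0,0.09,0,0,0.01,0,0.09,0,0,0.003,0,0.09,0,0,0,0,0.09,0,0,0,0,0.09])

```text
clock: 30.95
position: [0.5357, -0.2327, 0.0052]
orientation: [-180.0, 0.0, 180.0]
wrist_force: [0.2, -0.3, -0.5]
width: 0.0903
grasp_force: 0.0
```

Emit:
apply_moves(commands=[0,0.0018,0.005,0,0.09,0,0,0.002,0,0.09,0,0,0,0,0.08,0,0,0,0,0.07,0,0,0,0,0.06], squeeze=20)

```text
clock: 31.45
position: [0.5355, -0.2308, -0.0021]
orientation: [-180.0, 0.0, 180.0]
wrist_force: [-0.0, -0.7, 0.4]
width: 0.068
grasp_force: 0.0
```

Emit:
apply_moves(commands=[0,0,0,0,0.05,0,0,0,0,0.05,0,0,0,0,0.05,0,0,0,0,0.05,0,0,0,0,0.05])

```text
clock: 31.95
position: [0.5354, -0.2309, -0.0021]
orientation: [-180.0, 0.0, 180.0]
wrist_force: [-0.2, -0.4, 1.8]
width: 0.0583
grasp_force: 20.0
```

Emit:
apply_moves(commands=[0,0,-0.005,0,0.05,0,0,-0.01,0,0.05,0,0,-0.01,0,0.05,0,0,-0.01,0,0.05,0,0,0,0,0.05])

```text
clock: 32.45
position: [0.5368, -0.2312, 0.0348]
orientation: [-179.9, 0.2, 180.0]
wrist_force: [-0.1, -0.4, -3.2]
width: 0.0581
grasp_force: 20.0
```

Emit:
apply_moves(commands=[0,0,-0.015,0,0.05,0,0,-0.02,0,0.05,0,0,-0.02,0,0.05,0,0,-0.01,0,0.05,0,0,0,0,0.05])

```text
clock: 32.95
position: [0.5365, -0.2311, 0.0996]
orientation: [-179.9, 0.2, 180.0]
wrist_force: [-0.8, -0.7, -3.8]
width: 0.0584
grasp_force: 20.0
```

```bash
python3 co.py -.058
```

```text
32.95 [ 0.5365 -0.2311  0.0996] 0.058392957249539766 19.999410174787045
8982 0.1581
[ 0.5291 -0.2307  0.0447] bbox [ 0.5351 -0.2307] [0.0615 0.0893] rel [-0.0074  0.0004]
```

Emit:
apply_moves(commands=[0.01,0.018,0,0,0.05,0.0175,0.034,0,0,0.05,0.0175,0.034,0,0,0.05,0.0175,0.034,0,0,0.05,0.0175,0.034,0,0,0.05])

```text
clock: 33.5
position: [0.4537, -0.0754, 0.0968]
orientation: [180.0, -0.1, 180.0]
wrist_force: [-0.2, 0.1, -3.2]
width: 0.0584
grasp_force: 20.0
```

Emit:
apply_moves(commands=[0.0145,0.028,0,0,0.05,0.006,0.011,0,0,0.05,0,0,0,0,0.05,0,0,0,0,0.05,0,0,0,0,0.05])

```text
clock: 34.0
position: [0.4358, -0.0391, 0.0977]
orientation: [-180.0, 0.0, 179.8]
wrist_force: [0.4, -0.1, -3.8]
width: 0.0584
grasp_force: 20.0
```

```bash
python3 co.py -.058; python3 st.py
```

```text
34.0 [ 0.4358 -0.0391  0.0977] 0.05842891644016341 19.99927837634459
9018 0.1562
[ 0.4291 -0.0389  0.045 ] bbox [ 0.4345 -0.0389] [0.0614 0.0898] rel [-0.0067  0.0002]
34.05 [ 0.4356 -0.0391  0.0977] 0.0586333542896595 [-1.24  0.22 -3.81]
plate 3944 [ 0.4346 -0.0386  0.0461] bbox [ 0.4224 -0.0387] [0.0676 0.0913] z 0.0455 n [-0.006  0.001  1.   ]
wood 1741 [ 0.4351 -0.0378  0.0295] bbox [ 0.435  -0.0379] [0.0577 0.0571] z 0.0814 n [-0.016  0.     1.   ]
rubber side 158 [ 0.4153 -0.0379  0.0205] bbox [ 0.4105 -0.0379] [0.0106 0.0407] z 0.0557 n [ 1.    -0.027  0.005]
```

Emit:
apply_moves(commands=[-0.0007,0.0011,0.015,0,0.05,0,0,0.015,0,0.05,0,0,0.01,0,0.05,0,0,0.004,0,0.05,0,0,0,0,0.05])

```text
clock: 34.6
position: [0.4355, -0.0369, 0.0534]
orientation: [-180.0, -0.1, 179.9]
wrist_force: [0.6, -0.2, -2.6]
width: 0.0582
grasp_force: 20.0
```

Emit:
apply_moves(commands=[0,0,0.0015,0,0.05,0,0,0.001,0,0.05,0,0,0,0,0.05,0,0,0,0,0.05,0,0,0,0,0.05])

```text
clock: 35.1
position: [0.4358, -0.0365, 0.0515]
orientation: [180.0, 0.0, 180.0]
wrist_force: [-0.1, -0.6, -3.2]
width: 0.0583
grasp_force: 20.0
```

Emit:
apply_moves(commands=[-0.0006,-0.0014,0,0,0.05,0,0,0.001,0,0.05,0,0,0.001,0,0.05,0,0,0.001,0,0.05,0,0,0,0,0.05])

```text
clock: 35.6
position: [0.4363, -0.038, 0.0483]
orientation: [-180.0, 0.0, 180.0]
wrist_force: [-1.8, -0.5, -0.6]
width: 0.0581
grasp_force: 20.0
```

Emit:
apply_moves(commands=[0,0,0.0008,0,0.05,0,0,0,0,0.05,0,0,0,0,0.05,0,0,0,0,0.05,0,0,0,0,0.05])

```text
clock: 36.1
position: [0.4363, -0.038, 0.0476]
orientation: [-180.0, 0.0, 180.0]
wrist_force: [-1.7, -0.3, 1.3]
width: 0.0582
grasp_force: 20.0
```

Emit:
apply_moves(commands=[0,0,-0.0004,0,0.05,0,0,0,0,0.06,0,0,0,0,0.065,0,0,0,0,0.075,0,0,0,0,0.09])

```text
clock: 36.6
position: [0.4364, -0.0379, 0.0479]
orientation: [180.0, 0.0, 180.0]
wrist_force: [0.1, -1.0, -0.0]
width: 0.0789
grasp_force: 0.0
```

Emit:
apply_moves(commands=[0,0,0,0,0.09,0,0,0,0,0.09,0,0,-0.01,0,0.09,0,0,-0.02,0,0.09,0,0,-0.03,0,0.09])

```text
clock: 37.1
position: [0.4351, -0.0381, 0.1081]
orientation: [-180.0, -0.2, 180.0]
wrist_force: [0.1, 0.9, -0.2]
width: 0.0902
grasp_force: 0.0
```

Emit:
apply_moves(commands=[0,0,-0.03,0,0.09,0,0,-0.03,0,0.09,0,0,0,0,0.09,0,0,0,0,0.09,0,0,0,0,0.09])

```text
clock: 37.6
position: [0.4354, -0.0379, 0.1672]
orientation: [-180.0, -0.1, 180.0]
wrist_force: [-0.5, 0.3, 0.3]
width: 0.0901
grasp_force: 0.0
```

```bash
python3 co.py .105 .435 -.038; python3 st.py; python3 - <<'E'
import cv2,glob,os
f=max(glob.glob("pics/*.png"),key=os.path.getmtime); print(f); os.rename(f,"pics/end.png")
E
```

```text
37.6 [ 0.4354 -0.0379  0.1672] 0.09009635369935727 0.0
3346 0.1065
[ 0.4361 -0.0375  0.0308] bbox [ 0.4359 -0.0375] [0.0609 0.0593] rel [0.0007 0.0004]
37.65 [ 0.4353 -0.0379  0.1669] 0.09024700743187172 [-0.29  0.4  -0.39]
plate 2475 [ 0.4348 -0.0387  0.0459] bbox [ 0.4264 -0.0386] [0.0733 0.09  ] z 0.0446 n [-0.004  0.001  1.   ]
wood 586 [ 0.427  -0.0368  0.0254] bbox [ 0.4294 -0.0362] [0.0454 0.048 ] z 0.0807 n [-0.007 -0.016  1.   ]
rubber side 58 [ 0.4127 -0.0366  0.0174] bbox [ 0.4099 -0.0366] [0.0075 0.0346] z 0.0554 n [-0.992  0.114  0.061]
pics/w3760.png
```

View pics/end.png

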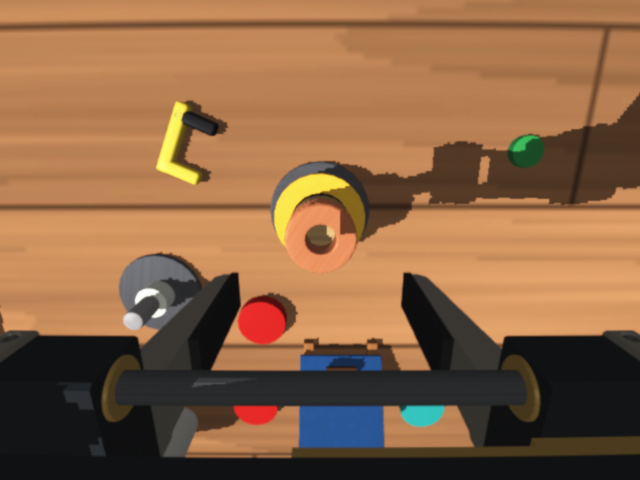

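The last picture shows the coil at (320,238) on the wood through its hole, centred on the stack to about 1 mm. The post is empty and the bystanders are untouched. Handing in.

```bash
python3 -c "
from rig import ticket; print(ticket.job_done())"
```

```text
the job is handed in; nothing more can be done
None
```

The base is built as asked and handed in at 37.7 s: rubber, wood and coil stacked to within about 1–2 mm of the plate's centre, the wood pressed at about 12 N for roughly 1.6 s, and the other bench items left alone.

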